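# Rack a sprayed sample panel

## Task

Draw the freshly sprayed sample panel out of the easel and lay it flat, coated face up, on the wooden rest and let go of it, so that you can take it again by its bare tail (the end with the hole). Then slide it, coated end first and face up, into the one empty slot of the panel rack until it is fully home, its tail flush with the tails of the panels above and below. Leave those panels, the paint tin and the mixing cup where they are.

Things in the scene. Friction and masses are not known exactly. Their poses are not given: they have to be found in the camera images.
- panel_mid (a point): Centre (half-way through the thickness) of the freshly sprayed sample panel: rigid aluminium plate 150 mm long, 60 wide, 5 thick, 84 to 168 g. x runs along its length from tail to coated end, y across, z out of the coated face. It starts leaning on the easel at 40 degrees, coated end up and away from the robot. It can be pinched across its width by the long edges.
- panel_tail (a point): Middle of the panel's tail edge, 75 mm from its centre at the -x end. The last 38 mm there are bare metal with an 8 mm hanging hole 9 mm from the edge. At the start the tail is tucked into the easel's pocket.
- easel: Spray easel, a fixed stand of bent grey sheet, 70 mm wide. Origin on the bench under its rear; x horizontal, away from the robot; its slope rises 40 degrees towards +x. The leaning panel's centre is at x = -70, z = 72 mm from the origin. From 15 mm below that centre up to the coated end only a 32 mm wide spine lies behind the panel, so its long edges stand free there.
- easel_pocket (a point): Easel pocket: middle of the foot of the slope, where the tail edge stands. The panel's lower 60 mm lies between side cheeks (2 mm clear each side, 6.5 mm higher than its face), its lower 35 mm also under a 2 mm thick masking flap 4.5 mm over its face. Slide it uphill along the slope 40 mm to clear the flap, 65 mm to clear the cheeks.
- rest_top (a point): Wooden rest, H-shaped from above, fixed: two cross blocks 20 mm (x) by 44 (y), 80 mm apart centre to centre along x, 30 mm high, joined by a low bar. The point is midway between the blocks at the height of their tops; z up, x away from the robot. A panel laid on it along x overhangs all round, so its long edges can be pinched anywhere, with 30 mm free height below.
- slot_mouth (a point): The one empty slot of the fixed steel panel rack: middle of its mouth, at the height of the ledges the panel lies on. x points into the slot, away from the robot; z up. It is 15 mm high inside, 66 mm wide, and ends at stop rods 120 mm in, so a panel that is home shows 30 mm of tail. A panel must be over 75 mm in before it stays by itself.
- rack_top (a point): Middle of the rack's top bar over the mouth, 68 mm above the empty slot's ledges. The rack is 86 mm wide over its posts and stands on levelling legs, so its height varies. Six slots lie one above the other at 18 mm pitch; the empty one is the third from the bottom. Each has two ledges 11 mm wide, 3 mm thick, 120 mm long with an upright web 8 mm high.
- dry0_mid (a point): Centre of the dry sample panel in slot 1 from the bottom of the rack, same shape as the sprayed panel, lying home, with 30 mm of tail showing. Loose; leave it there.
- dry1_mid (a point): Centre of the dry sample panel in slot 2 from the bottom of the rack, same shape as the sprayed panel, lying home, with 30 mm of tail showing. Loose; leave it there.
- dry3_mid (a point): Centre of the dry sample panel in slot 4 from the bottom of the rack, same shape as the sprayed panel, lying home, with 30 mm of tail showing. Loose; leave it there.
- dry4_mid (a point): Centre of the dry sample panel in slot 5 from the bottom of the rack, same shape as the sprayed panel, lying home, with 30 mm of tail showing. Loose; leave it there.
- dry5_mid (a point): Centre of the dry sample panel in slot 6 from the bottom of the rack, same shape as the sprayed panel, lying home, with 30 mm of tail showing. Loose; leave it there.
- tin: One-litre paint tin, closed, 108 mm across, 130 mm high; origin at the centre of its base. Bystander.
- cup: White plastic mixing cup, 84 mm across at the rim, 100 mm high; origin at the centre of its base. Bystander.
Things that resemble listed ones, but are neither listed nor needed, are in the scene too. Of the things that look like the part that bears rest_top, the middle-sized one is meant.

How it is judged:
By the outcome, as a careful person would: the job done as asked, in the order asked, and still so for the second after the job is handed in, with the robot touching nothing.
It also fails if it takes over 64 s, if anything falls off the work surface, if the arm or the gripper's body presses on something with over 40 N, if the wrist force passes 120 N, or if a joint passes its speed limit or range.

## Robot

A 6-joint arm with a two-finger parallel gripper is mounted at the origin on the work surface. World frame = base frame: x ahead of the robot, y to its left, z up, the work surface at z = 0. Lengths are in m, angles in rad, forces in N, time in s.
With the tool pointing down it reaches from about 0.35 to 0.85 m from the base axis. Payload 8.1 kg.
Tool frame: the origin (TCP) lies midway between the tips of the shut fingers; the grasp point (between the pads) lies 19 mm behind it (arm.grip_point_offset is the distance from the TCP to the grasp point, in m); z points along the fingers, y is the line along which they close (so a half turn about z gives the same grasp; the last joint's range is limited). The gripper opens to 85 mm and grips with 20 to 120 N. Pads are 22 mm wide; open, the fingers measure 114 mm over their backs; the gripper's body (76 mm by 85 mm) begins 54 mm behind the grasp point. The pads swing forward as they close: fully open they stand 13 mm farther back than shut.
Start: joints at [-1.303, 0.13, 1.488, -0, 1.523, -0.085], TCP at [0.207, -0.563, 0.231] pointing down, gripper open.
Joint ranges: [-2.96, 2.96], [-0.89, 2.26], [0.02, 2.5], [-1.34, 4.48], [0, 2.73], [-2.66, 2.66]. Speed limits (rad/s): [2.39, 2.39, 2.79, 3.14, 3.14, 3.14].

## Interface

Orientations are given as a unit quaternion [w, x, y, z].
In Python, from workcell import arm gives the robot as it stands.
- The arm moves only by the tool drive_tool, never from a script. Its argument "commands" is one flat list of numbers, 6 for each row, row after row: the shift along the tool's x, y, z normalised to -1 to 1, where 1 is 0.05 m, then the turn, a rotation vector about the tool's x, y, z normalised to -1 to 1, where 1 is 4 degrees. A call has 1 to 12 rows; each row shifts and turns the commanded pose from where the row before left it, along the tool's axes as they then stand; what a row does not reach is not made up. A row lasts 1/10 s, in which the tool goes at most 50 mm and 8.59 degrees, less where a joint would pass 70% of its speed; a pose out of reach is approached as far as the arm can. A call with a number of a shift or a turn outside -1 to 1 is refused whole. A call with a gripper value outside its range is refused whole. "gripper" is the opening, from -1 (shut) to 1 (fully open), set as the call begins (left out, the last holds). The fingers move at their own pace and stop on an object; "newtons" is the grip in N (left out, the last holds). Time passes only in rows, so rows that do not move let the fingers close. It gives the time, the measured TCP pose, the force, the opening and the grip force at its end, in the units of the state.
- arm.read_state(): the state, without advancing time (a new reading comes with each control period).
- arm.get_image(name): name is "scene" or "top"; returns a dict with "pixels" (384x512x3 uint8, red, green, blue), "z_map" (384x512 float32, m along the optical axis (not along the pixel's ray), 0 where there is no reading), "fx", "fy", "cx", "cy" (pixels), "xyz" and "rotation" of the camera in the world. Camera axes: x right, y down, z forward; pixel columns grow to the right and rows downward; lengths in m; the calibration is good to about 2 mm. A picture is of the moment at which its call begins.
- arm.hand_in(): hands the job in; it is judged then, once.
The state is a dict: "time": time; "joints": joint angles; "qvel": joint speeds; "joint_efforts": joint torques, N m; "eef_pos": TCP position; "tool_rot": TCP orientation; "ft_force": force on the tool from outside, world axes, zero at the start; "moment": the same for the moment, N m; "grip_width": opening from 0.0 (shut) to 1.0 (fully open); "finger_force": force on a finger pad.
Only numpy, scipy, OpenCV 4.12 (cv2) and the standard library are available. Lean on these libraries where they do the work, as an engineer would, in place of code of your own. Each camera call takes 0.05 s, during which the arm holds its last target. There are 200 camera calls.

## Working session

There is one attempt and no reset: what is moved stays moved. The work goes in short steps, Python scripts to look and compute and a tool call to move; the robot and the scene stay as the last step left them, time stands still between calls to the robot, and variables do not carry over. Pictures are saved under pics/ and viewed, at most 10 in all, crops included, and the job is handed in when it is done.

Besides the shell and the picture viewer there is one more tool, called after "Emit:" by a JSON object that holds its "fn" and its "kwargs". drive_tool: Moves the arm, as the interface text tells. Its arguments: {"type":"object","properties":{"commands":{"type":"array"},"gripper":{"type":"number"},"newtons":{"type":"number"}},"required":["commands"]}

```bash
mkdir -p pics; ls; cat > h.py <<'E'
import numpy as np, cv2
from workcell import arm
def shot(n,f=None):
    im=arm.get_image(n)
    if f: cv2.imwrite('pics/'+f,cv2.cvtColor(im['pixels'],cv2.COLOR_RGB2BGR))
    return im
def cloud(im):
    z=im['z_map'];v,u=np.mgrid[:z.shape[0],:z.shape[1]]
    P=np.stack([(u-im['cx'])/im['fx']*z,(v-im['cy'])/im['fy']*z,z],-1)
    R=np.array(im['rotation'])
    if R.shape!=(3,3):
        from scipy.spatial.transform import Rotation as Q
        R=Q.from_quat(np.r_[R[1:],R[0]]).as_matrix()
    W=P@R.T+np.array(im['xyz']); W[z==0]=np.nan
    return W
E
python3 - <<'E'
from h import *
a=shot('scene','s0.png');b=shot('top','t0.png')
for i in(a,b): print(i['xyz'],i['rotation'],i['fx'],i['cx'],i['cy'],(i['z_map']==0).mean())
np.savez('c0.npz',s=cloud(a),t=cloud(b))
E
```

```text
pics
[ 1.33714764 -0.59631887  1.03515408] [-0.35771903  0.82185291  0.40295792 -0.18498595] 482.9555757072406 267.99977385021555 195.82240192541016 0.004491170247395833
[ 0.25457291 -0.00316418  1.58018213] [ 0.06945981 -0.69387191  0.71383753 -0.06444453] 493.49465571325374 259.13916000720195 181.5084790647971 0.0038503011067708335
```

View pics/s0.png

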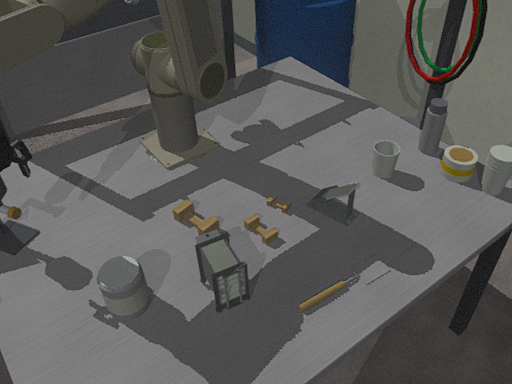

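View pics/t0.png

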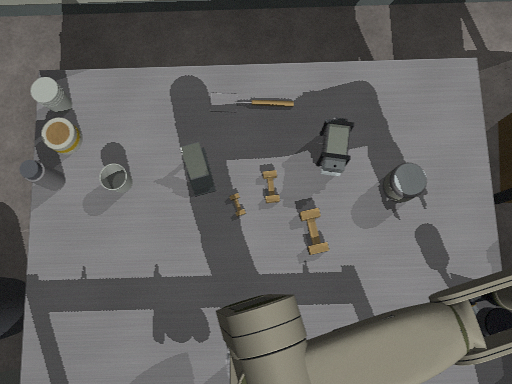

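Scene shows the easel at (338,197), rack at (222,270), and three H rests at scene (195,218), (261,229), (278,205), which are top (312,230), (270,184), (237,203). Something brown also sits at scene (12,212), near the gripper. The middle-sized rest looks like top (270,184), so I'll measure it and check a crop.

```bash
python3 - <<'E'
from h import *
c=np.load('c0.npz');T=c['t'];S=c['s']
t=cv2.imread('pics/t0.png');s=cv2.imread('pics/s0.png')
for nm,im,W in(('top',t,T),('scene',s,S)):
    h=cv2.cvtColor(im,cv2.COLOR_BGR2HSV)
    m=cv2.inRange(h,(8,90,60),(28,255,255))
    n,l,st,ce=cv2.connectedComponentsWithStats(m)
    for i in range(1,n):
        if st[i,4]>15:
            p=W[l==i];p=p[~np.isnan(p[:,0])]
            if len(p)==0: continue
            q=p[p[:,2]>np.percentile(p[:,2],98)-.006]
            (cc,sz,an)=cv2.minAreaRect((q[:,:2]*1000).astype(np.float32))
            print(nm,ce[i].round(),st[i,4],'zmax',np.percentile(p[:,2],98).round(4),np.round(cc,1),np.round(sz,1),round(an,1))
# easel, rack raw top
def reg(W,u0,u1,v0,v1,zmin):
    p=W[v0:v1,u0:u1].reshape(-1,3);return p[p[:,2]>zmin]
p=reg(T,170,225,130,205,.02);print('easel',len(p),p.min(0),p.max(0))
p=reg(T,310,365,105,185,.02);print('rack',len(p),p.min(0),p.max(0))
a=cv2.resize(t[95:215,165:375],None,fx=3.8,fy=3.8,interpolation=cv2.INTER_CUBIC)
cv2.imwrite('pics/crop_t.png',a)
a=cv2.resize(s[170:320,165:375],None,fx=3.8,fy=3.8,interpolation=cv2.INTER_CUBIC)
cv2.imwrite('pics/crop_s.png',a)
E
```

```text
top [273. 102.] 178 zmax 0.027 [819.  -46.2] [132.9  14.8] 86.0
top [ 57. 133.] 406 zmax 0.0841 [719.9 639.6] [68.8 68.4] 44.8
top [ 72. 143.] 118 zmax 0.0576 [701.2 601.2] [19.8 82.7] 62.7
top [270. 186.] 276 zmax 0.0374 [537.2 -33. ] [99.2 40.9] 4.7
top [237. 204.] 114 zmax 0.0273 [481.8  75.6] [67.3 26.1] 20.0
top [313. 231.] 554 zmax 0.0486 [ 389.6 -162.7] [134.9  58. ] 11.2
scene [461. 154.] 249 zmax 0.0772 [722.2 634.3] [71.5 69.8] 22.1
scene [456. 170.] 213 zmax 0.0504 [734.5 604.1] [99.5 38.4] 24.2
scene [278. 204.] 131 zmax 0.0217 [485.9  71.1] [65.5 31.6] 20.2
scene [181. 209.] 173 zmax 0.0446 [ 341.1 -178.3] [24.8 58.4] 10.4
scene [ 14. 213.] 127 zmax 0.1453 [ 168.7 -589.6] [18.9 18.9] 21.8
scene [202. 223.] 339 zmax 0.0429 [ 446.6 -157.5] [30.6 59.8] 9.2
scene [261. 229.] 322 zmax 0.0311 [540.8 -37.7] [101.9  45.8] 3.7
scene [321. 296.] 377 zmax 0.0217 [824.8 -53. ] [137.3  17.6] 85.9
easel 947 [0.53088994 0.15116018 0.0229153 ] [0.6644092  0.24159986 0.12702349]
rack 1554 [ 0.5582422  -0.28684008  0.02018274] [ 0.72023066 -0.18168297  0.16074239]
```

View pics/crop_t.png

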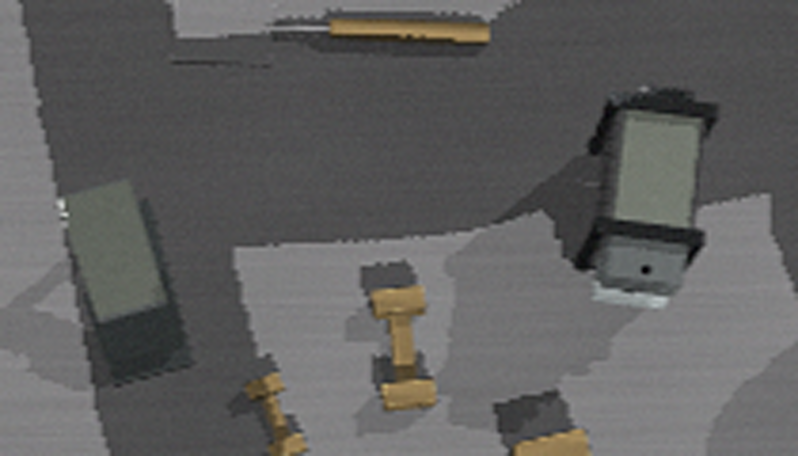

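View pics/crop_s.png

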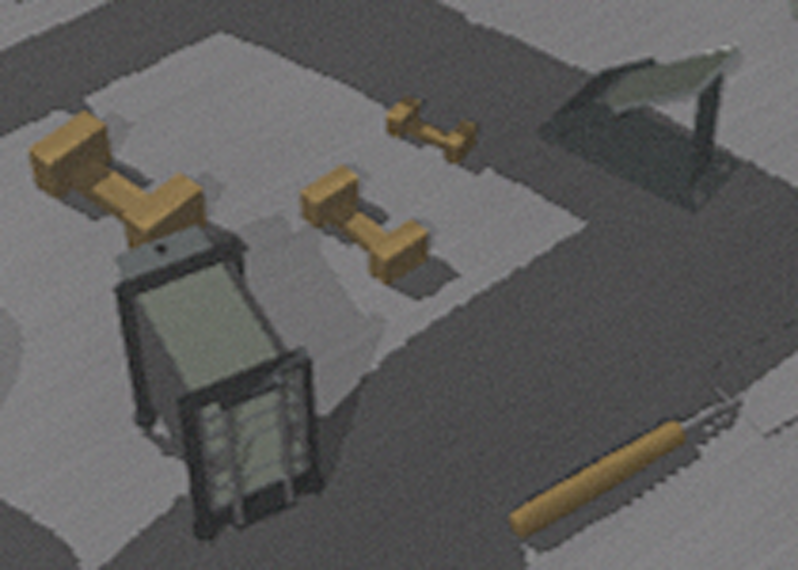

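The crops confirm the choice. The rest at top (270,184) is the middle-sized of the three (about 100 x 44 mm over its blocks). The panel's coated face is at top (195,163) and its tail is under the flap. The rack mouth faces the robot at top (335,165). Next I'll fit the planes.

```bash
python3 - <<'E'
from h import *
c=np.load('c0.npz')
ims={'t':(cv2.imread('pics/t0.png'),),'s':(cv2.imread('pics/s0.png'),)}
def plane(p):
    p=p[~np.isnan(p).any(1)]
    for _ in range(4):
        m=p.mean(0);n=np.linalg.svd(p-m,full_matrices=False)[2][2];n*=np.sign(n[2])
        d=(p-m)@n; s=d.std(); p=p[abs(d)<2.2*s+1e-4]
    return m,n,s,p
for k,(u0,u1,v0,v1) in {'t':(120,260,220,260),'s':(300,400,230,270)}.items():
    m,n,s,p=plane(c[k][v0:v1,u0:u1].reshape(-1,3));print('bench',k,m.round(4),n.round(4),s.round(4))
def rect(W,mask,name):
    m,n,s,p=plane(W[mask>0])
    ex=np.array([1,0,0])-n*n[0];ex/=np.linalg.norm(ex);ey=np.cross(n,ex)
    q=np.stack([(p-m)@ex,(p-m)@ey],1)
    cc,sz,an=cv2.minAreaRect((q*1000).astype(np.float32))
    bp=[(m+ex*b[0]/1000+ey*b[1]/1000).round(4).tolist() for b in cv2.boxPoints((cc,sz,an))]
    print(name,'ctr',(m+ex*cc[0]/1000+ey*cc[1]/1000).round(4),'n',n.round(3),'tilt',np.degrees(np.arccos(n[2])).round(1),'sd',s.round(4),'sz',np.round(sz,1),round(an,1),len(p));print('   ',bp)
for k in 'ts':
    im=ims[k][0];h=cv2.cvtColor(im,cv2.COLOR_BGR2HSV)
    # greenish paint
    b,g,r=[im[...,i].astype(int) for i in range(3)]
    m=((g-b>5)&(g>=r)&(g>60)&(g-r<30)).astype(np.uint8)
    m=cv2.morphologyEx(m,cv2.MORPH_OPEN,np.ones((3,3)))
    n_,l,st,ce=cv2.connectedComponentsWithStats(m)
    for i in range(1,n_):
        if st[i,4]>150: 
            print(k,ce[i].round(),st[i]);rect(c[k],l==i,k)
E
```

```text
bench t [0.3763 0.2313 0.0014] [ 2.3e-03 -2.0e-04  1.0e+00] 0.0031
bench s [ 0.7487  0.1219 -0.0008] [-0.0101  0.0047  0.9999] 0.0019
t [22.  2.] [  0   0  47   5 200]
t ctr [ 1.6211  1.1544 -0.6398] n [ 0.986 -0.003  0.168] tilt 80.4 sd 0.0029 sz [237.9  59.4] 89.0 190
    [[1.6158, 1.0354, -0.6107], [1.6257, 1.0354, -0.6692], [1.6264, 1.2733, -0.6689], [1.6165, 1.2733, -0.6103]]
t [43. 89.] [ 31  77  27  25 447]
t ctr [0.8405 0.6612 0.1441] n [0.021 0.013 1.   ] tilt 1.4 sd 0.0027 sz [84.9 77.1] 33.9 423
    [[0.7838, 0.6696, 0.1452], [0.8268, 0.6056, 0.1452], [0.8972, 0.6528, 0.1431], [0.8543, 0.7168, 0.1431]]
t [338. 139.] [327 125  22  30 545]
t ctr [ 0.654  -0.2364  0.1438] n [-0.001  0.     1.   ] tilt 0.1 sd 0.0029 sz [58.3 90.4] 80.2 519
    [[0.6045, -0.2574, 0.1438], [0.6935, -0.2729, 0.1439], [0.7035, -0.2154, 0.1439], [0.6144, -0.2, 0.1438]]
t [194. 160.] [182 143  25  35 550]
t ctr [0.6139 0.2043 0.0881] n [-0.629 -0.151  0.763] tilt 40.3 sd 0.003 sz [111.5  56.6] 18.3 523
    [[0.5658, 0.221, 0.0519], [0.5796, 0.1662, 0.0523], [0.662, 0.1876, 0.1244], [0.6482, 0.2424, 
[... 796 characters left out ...]
  1.5133 -0.0631] n [-0.106 -0.994  0.004] tilt 89.8 sd 0.0061 sz [171.3  69.6] 89.0 171
    [[-0.0895, 1.5169, -0.1482], [-0.0203, 1.5095, -0.1494], [-0.0173, 1.5098, 0.0219], [-0.0865, 1.5172, 0.0231]]
s [458.  92.] [444  77  31  28 353]
s ctr [ 0.1766  1.5124 -0.2822] n [0.023 1.    0.019] tilt 88.9 sd 0.0067 sz [143.8 161.7] 29.9 341
    [[0.074, 1.5154, -0.3163], [0.1547, 1.5109, -0.1763], [0.2792, 1.5094, -0.2481], [0.1985, 1.5139, -0.3881]]
s [219. 255.] [202 241  33  31 547]
s ctr [ 0.6475 -0.238   0.1414] n [-0.004  0.004  1.   ] tilt 0.3 sd 0.0015 sz [58.3 91.9] 79.8 513
    [[0.5971, -0.2586, 0.1412], [0.6876, -0.2748, 0.1417], [0.6978, -0.2174, 0.1415], [0.6074, -0.2012, 0.1411]]
```

```bash
cat >> h.py <<'E'
from scipy.spatial.transform import Rotation as Q
def pose():
    s=arm.read_state(); q=s['tool_rot']; return np.array(s['eef_pos']),Q.from_quat(np.r_[q[1:],q[0]]),s
def frame(yaw,tilt):
    """tool z down tilted forward by tilt along heading yaw; tool y across (deg)"""
    return lambda flip: Q.from_matrix(np.stack(_ax(yaw,tilt,flip),1))
def _ax(yaw,tilt,flip):
    a,t=np.radians([yaw,tilt]);hx=np.array([np.cos(a),np.sin(a),0]);hy=np.array([-np.sin(a),np.cos(a),0])
    z=hx*np.sin(t)-np.array([0,0,1])*np.cos(t); y=hy*(-1 if flip else 1); return np.cross(y,z),y,z
def plan(p1,R1,N=None,start=None):
    p0,R0=start if start else pose()[:2]
    w=(R0.inv()*R1).as_rotvec()
    for n in range(N or 1,60):
        M=sum((R0*Q.from_rotvec(w*k/n)).as_matrix() for k in range(n))
        s=np.linalg.solve(M,np.array(p1)-p0)/.05; t=np.degrees(w/n)/4
        if max(abs(np.r_[s,t]))<=1: break
    print('rows',n,np.r_[s,t].round(3).tolist())
E
python3 - <<'E'
from h import *
print([a for a in dir(arm) if a[0]!='_'])
p,R,s=pose();print(p,R.as_matrix().round(3).tolist())
c=np.load('c0.npz')
for k in 'ts':
    P=c[k].reshape(-1,3);P=P[~np.isnan(P[:,0])]
    a=np.radians(-10);o=np.array([.65,-.237,0]);d=P-o
    x=d[:,0]*np.cos(a)+d[:,1]*np.sin(a);y=-d[:,0]*np.sin(a)+d[:,1]*np.cos(a);z=P[:,2]
    b=(abs(x)<.13)&(abs(y)<.07)
    m=b&(z>.149)&(x<0)
    print(k,'bars',[np.percentile(v[m],[3,50,97]).round(4) for v in(x,y,z)],m.sum())
    m=b&(z>.149)&(x>0)
    print(k,'rear',[np.percentile(v[m],[3,50,97]).round(4) for v in(x,y,z)],m.sum())
    m=b&(abs(z-.142)<.006)&(x<-.063)&(abs(y)<.025)
    print(k,'tail',np.percentile(x[m],[0,2,5,50,95,100]).round(4),np.percentile(y[b&(abs(z-.142)<.006)&(x<-.075)],[2,50,98]).round(4),m.sum())
    h,e=np.histogram(x[b&(abs(y)<.03)&(z>.1)],bins=np.arange(-.12,.1,.005));print(h.tolist())
    for xb in np.arange(-.1,.08,.01): 
        q=z[b&(abs(y)<.02)&(abs(x-xb)<.005)];q=q[q>.1];print((xb.round(3),np.median(q).round(4) if len(q) else None),end=' ')
    print()
E
```

```text
['MotionError', 'get_image', 'grip_point_offset', 'hand_in', 'read_state']
[ 0.20722319 -0.56256566  0.230369  ] [[0.938, 0.346, -0.0], [0.346, -0.938, 0.002], [0.0, -0.002, -1.0]]
t bars [array([-0.0643, -0.0498, -0.0043]), array([-0.0378,  0.004 ,  0.0405]), array([0.1491, 0.1524, 0.1576])] 132
t rear [array([0.0133, 0.0553, 0.0672]), array([-0.037 ,  0.0032,  0.0405]), array([0.1493, 0.1526, 0.1579])] 156
t tail [-0.0885 -0.0878 -0.0873 -0.0765 -0.0649 -0.0631] [-0.0275 -0.0006  0.0292] 134
[0, 0, 0, 0, 0, 0, 76, 41, 34, 30, 38, 34, 45, 35, 34, 19, 31, 28, 40, 29, 28, 33, 35, 29, 34, 28, 35, 26, 37, 33, 30, 33, 31, 48, 29, 35, 25, 16, 0, 0, 0, 0, 0]
(np.float64(-0.1), None) (np.float64(-0.09), np.float64(0.1271)) (np.float64(-0.08), np.float64(0.1439)) (np.float64(-0.07), np.float64(0.1443)) (np.float64(-0.06), np.float64(0.144)) (np.float64(-0.05), np.float64(0.1526)) (np.float64(-0.04), np.float64(0.1455)) (np.float64(-0.03), np.float64(0.1432)) (np.float64(-0.02), np.float64(0.1435)) (np.float64(-0.01), np.float64(0.1439)) (np.float64(-0.0), np.float64(0.1442)) (np.float64(0.01
[... 733 characters left out ...]
0, 0]
(np.float64(-0.1), None) (np.float64(-0.09), np.float64(0.1403)) (np.float64(-0.08), np.float64(0.1409)) (np.float64(-0.07), np.float64(0.1411)) (np.float64(-0.06), np.float64(0.1413)) (np.float64(-0.05), np.float64(0.1488)) (np.float64(-0.04), np.float64(0.1427)) (np.float64(-0.03), np.float64(0.1414)) (np.float64(-0.02), np.float64(0.1412)) (np.float64(-0.01), np.float64(0.1417)) (np.float64(-0.0), np.float64(0.1417)) (np.float64(0.01), np.float64(0.1416)) (np.float64(0.02), np.float64(0.141)) (np.float64(0.03), np.float64(0.1413)) (np.float64(0.04), np.float64(0.1415)) (np.float64(0.05), np.float64(0.1486)) (np.float64(0.06), np.float64(0.124)) (np.float64(0.07), np.float64(0.1383))
```

```bash
python3 - <<'E'
from h import *
R=frame(14.5,40)(True)
g=np.array([.6265,.2045,.0605]);z=R.as_matrix()[:,2]
plan(g-.09*z,R,24)
plan(g-.09*z,R,36)
E
```

```text
rows 24 [0.433, -0.508, 0.239, -0.022, 0.416, 0.057]
rows 36 [0.288, -0.339, 0.16, -0.014, 0.278, 0.038]
```

Emit:
{"fn": "drive_tool", "kwargs": {"commands": [0.433,-0.508,0.239,-0.022,0.416,0.057,0.433,-0.508,0.239,-0.022,0.416,0.057,0.433,-0.508,0.239,-0.022,0.416,0.057,0.433,-0.508,0.239,-0.022,0.416,0.057,0.433,-0.508,0.239,-0.022,0.416,0.057,0.433,-0.508,0.239,-0.022,0.416,0.057,0.433,-0.508,0.239,-0.022,0.416,0.057,0.433,-0.508,0.239,-0.022,0.416,0.057,0.433,-0.508,0.239,-0.022,0.416,0.057,0.433,-0.508,0.239,-0.022,0.416,0.057,0.433,-0.508,0.239,-0.022,0.416,0.057,0.433,-0.508,0.239,-0.022,0.416,0.057], "gripper": 1}}

```text
time: 1.3
eef_pos: [0.3717, -0.1838, 0.1291]
tool_rot: [-0.022, 0.973, 0.149, 0.173]
ft_force: [0.5, -0.3, 0.2]
grip_width: 1.003
finger_force: 0.0
```

Emit:
{"fn": "drive_tool", "kwargs": {"commands": [0.433,-0.508,0.239,-0.022,0.416,0.057,0.433,-0.508,0.239,-0.022,0.416,0.057,0.433,-0.508,0.239,-0.022,0.416,0.057,0.433,-0.508,0.239,-0.022,0.416,0.057,0.433,-0.508,0.239,-0.022,0.416,0.057,0.433,-0.508,0.239,-0.022,0.416,0.057,0.433,-0.508,0.239,-0.022,0.416,0.057,0.433,-0.508,0.239,-0.022,0.416,0.057,0.433,-0.508,0.239,-0.022,0.416,0.057,0.433,-0.508,0.239,-0.022,0.416,0.057,0.433,-0.508,0.239,-0.022,0.416,0.057,0.433,-0.508,0.239,-0.022,0.416,0.057]}}

```text
time: 2.5
eef_pos: [0.5713, 0.1908, 0.1283]
tool_rot: [-0.043, 0.932, 0.119, 0.34]
ft_force: [0.6, -0.7, 0.4]
grip_width: 0.995
finger_force: 0.0
```

```bash
python3 - <<'E'
from h import *
p,R,s=pose();print(p,s['joints'],s['time'])
R1=frame(14.5,40)(True);g=np.array([.6265,.2045,.0605]);z=R1.as_matrix()[:,2]
print(g-.09*z);plan(g-.09*z,R1)
a=shot('scene','s1.png');b=shot('top','t1.png')
np.savez('c1.npz',s=cloud(a),t=cloud(b))
A=cv2.imread('pics/s1.png')[90:240,250:450];B=cv2.imread('pics/t1.png')[100:250,140:340]
cv2.imwrite('pics/c1.png',np.hstack([cv2.resize(A,(400,300)),cv2.resize(B,(400,300))]))
E
```

```text
[0.57133461 0.19082877 0.1283394 ] [ 0.22805799 -0.35776627  2.29565936  0.03123046  0.50557676  1.52320896] 2.5
[0.5704918 0.1900153 0.129444 ]
rows 1 [-0.001, 0.012, -0.03, 0.014, -0.005, 0.016]
```

View pics/c1.png

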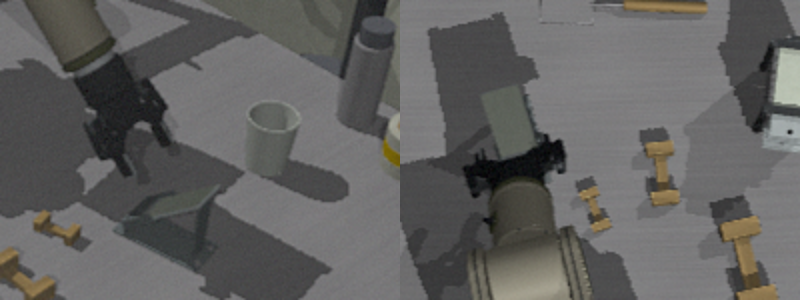

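The gripper stands in line above the panel (panel at top crop (510,120), i.e. full image about (195,160)). I'll check the lateral bias by locating the fingers in the clouds.

```bash
python3 - <<'E'
from h import *
p,R,s=pose();c=np.load('c1.npz')
for k,im in(('t','t1.png'),('s','s1.png')):
    W=c[k];I=cv2.imread('pics/'+im).astype(int)
    L=(W-p)@R.as_matrix()
    fin=(abs(L[...,1])<.075)&(L[...,2]>-.06)&(L[...,2]<.0)&(abs(L[...,0])<.03)
    q=L[fin];y=q[:,1];print(k,'fing',len(q),'left',np.percentile(y[y>0],[5,50,95]).round(4),'right',np.percentile(y[y<0],[5,50,95]).round(4),'x',np.percentile(q[:,0],[5,50,95]).round(4),'zmax',np.percentile(q[:,2],98).round(4))
    b,g,r=[I[...,i] for i in range(3)]
    pm=(g-b>5)&(g>=r)&(g>55)&(abs(L[...,1])<.05)&(abs(L[...,0])<.15)&(L[...,2]>.03)&(L[...,2]<.1)
    q=L[pm];print(k,'panel',len(q),'y',np.percentile(q[:,1],[2,50,98]).round(4),'x',np.percentile(q[:,0],[1,99]).round(4),'z',np.median(q[:,2]).round(4))
    # slope of y vs x and z vs x
    print(np.degrees(np.polyfit(q[:,0],q[:,1],1)[0]).round(1),np.degrees(np.polyfit(q[:,0],q[:,2],1)[0]).round(1), np.polyfit(q[:,0],q[:,1],1)[1].round(4))
E
```

```text
t fing 62 left [0.043  0.0485 0.0575] right [-0.0582 -0.0471 -0.0426] x [-0.0034  0.0117  0.0154] zmax -0.0183
t panel 561 y [-0.0274 -0.0005  0.0273] x [-0.0457  0.062 ] z 0.0589
0.7 -0.0 -0.0006
s fing 230 left [0.0486 0.0565 0.064 ] right [-0.0495 -0.0393 -0.0362] x [-0.0108  0.0034  0.0096] zmax -0.0147
s panel 137 y [-0.0205  0.0053  0.0332] x [-0.0473  0.0617] z 0.0606
1.4 0.0 0.0051
```

Emit:
{"fn": "drive_tool", "kwargs": {"commands": [0,0.01,0.3,0,0,0,0,0,0.3,0,0,0,0,0,0.3,0,0,0,0,0,0.3,0,0,0,0,0,0.3,0,0,0,0,0,0.26,0,0,0,0,0,0,0,0,0,0,0,0,0,0,0]}}

```text
time: 3.4
eef_pos: [0.6255, 0.202, 0.0606]
tool_rot: [-0.042, 0.933, 0.119, 0.338]
ft_force: [-0.5, 0.1, -0.1]
grip_width: 0.999
finger_force: 0.0
```

Emit:
{"fn": "drive_tool", "kwargs": {"commands": [0,0,0,0,0,0,0,0,0,0,0,0,0,0,0,0,0,0,0,0,0,0,0,0,0,0,0,0,0,0,0,0,0,0,0,0,0,0,0,0,0,0], "gripper": 0.2, "newtons": 20}}

```text
time: 4.1
eef_pos: [0.6263, 0.2028, 0.0625]
tool_rot: [-0.042, 0.932, 0.119, 0.34]
ft_force: [-8.5, -1.0, 7.8]
grip_width: 0.702
finger_force: 19.0
```

Emit:
{"fn": "drive_tool", "kwargs": {"commands": [0,0,-0.02,0,0,0,0,0,-0.02,0,0,0,0,0,0,0,0,0,0,0,0,0,0,0], "gripper": -0.2, "newtons": 60}}

```text
time: 4.5
eef_pos: [0.6253, 0.2026, 0.0635]
tool_rot: [-0.042, 0.932, 0.119, 0.34]
ft_force: [1.1, 4.3, 0.3]
grip_width: 0.684
finger_force: 64.4
```

Emit:
{"fn": "drive_tool", "kwargs": {"commands": [0.1,0,0,0,0,0,0.1,0,0,0,0,0,0.1,0,0,0,0,0,0,0,0,0,0,0]}}

```text
time: 4.9
eef_pos: [0.6374, 0.2052, 0.0737]
tool_rot: [-0.042, 0.932, 0.119, 0.34]
ft_force: [0.4, 0.5, -0.7]
grip_width: 0.683
finger_force: 64.3
```

Slides freely. I'll continue up the slope to about 75 mm in total, then lift off along the normal.

Emit:
{"fn": "drive_tool", "kwargs": {"commands": [0.2,0,-0.01,0,0,0,0.2,0,-0.01,0,0,0,0.2,0,-0.01,0,0,0,0.2,0,-0.01,0,0,0,0.2,0,0,0,0,0,0.2,0,0,0,0,0,0.1,0,0,0,0,0,0,0,0,0,0,0]}}

```text
time: 5.7
eef_pos: [0.684, 0.2176, 0.1169]
tool_rot: [-0.042, 0.932, 0.119, 0.34]
ft_force: [-0.3, 0.4, -1.2]
grip_width: 0.681
finger_force: 64.3
```

Emit:
{"fn": "drive_tool", "kwargs": {"commands": [0,0,-0.3,0,0,0,0,0,-0.3,0,0,0,0,0,-0.4,0,0,0,0,0,-0.4,0,0,0,0,0,0,0,0,0]}}

```text
time: 6.2
eef_pos: [0.6395, 0.2063, 0.1716]
tool_rot: [-0.042, 0.932, 0.119, 0.341]
ft_force: [0.1, -0.2, -1.2]
grip_width: 0.684
finger_force: 64.3
```

```bash
python3 - <<'E'
from h import *
p,R,s=pose();print(p,s['grip_width'],s['ft_force'],s['joints'])
a=shot('scene','s2.png');b=shot('top','t2.png')
np.savez('c2.npz',s=cloud(a),t=cloud(b))
for k,im in(('t',b),('s',a)):
    W=cloud(im);I=im['pixels'].astype(int)
    L=(W-p)@R.as_matrix()
    r,g,bb=[I[...,i] for i in range(3)]
    pm=(g-bb>5)&(g>=r)&(g>55)&(abs(L[...,1])<.05)&(abs(L[...,0])<.15)&(L[...,2]>-.06)&(L[...,2]<.0)
    q=L[pm];print(k,len(q),'y',np.percentile(q[:,1],[2,50,98]).round(4),'x',np.percentile(q[:,0],[1,99]).round(4),'z',np.median(q[:,2]).round(4),np.degrees(np.polyfit(q[:,0],q[:,2],1)[0]).round(1))
A=cv2.imread('pics/s2.png')[60:240,230:470];B=cv2.imread('pics/t2.png')[80:260,120:360]
cv2.imwrite('pics/c2.png',np.hstack([cv2.resize(A,(400,300)),cv2.resize(B,(400,300))]))
# rest hover
R1=frame(4.5,0)(True)
plan([.550,-.034,.11],R1,20)
E
```

```text
[0.63948951 0.20631813 0.17157988] 0.6842551587106751 [ 0.09363004 -0.17059734 -1.22677696] [ 0.22799701 -0.19871613  2.08342014  0.0271752   0.55664334  1.52760416]
t 420 y [-0.0258  0.0003  0.0286] x [-0.0077  0.0624] z -0.026 -0.3
s 99 y [-0.0207  0.006   0.037 ] x [-0.041   0.0623] z -0.0251 -0.1
rows 20 [-0.144, 0.223, 0.007, -0.042, -0.499, 0.12]
```

View pics/c2.png

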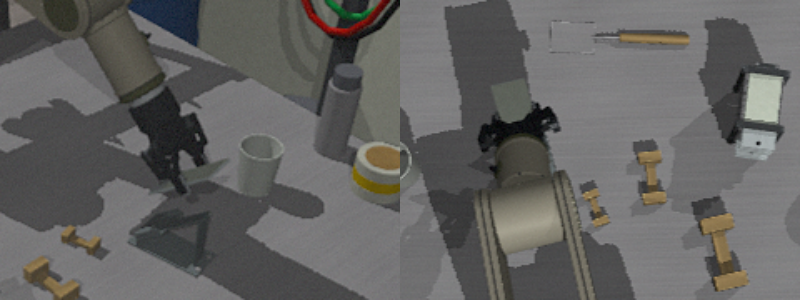

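The panel is held clear of the easel, with its face visible at top crop (510,100). Now I'll move over the rest.

Emit:
{"fn": "drive_tool", "kwargs": {"commands": [-0.144,0.223,0.007,-0.042,-0.499,0.12,-0.144,0.223,0.007,-0.042,-0.499,0.12,-0.144,0.223,0.007,-0.042,-0.499,0.12,-0.144,0.223,0.007,-0.042,-0.499,0.12,-0.144,0.223,0.007,-0.042,-0.499,0.12,-0.144,0.223,0.007,-0.042,-0.499,0.12,-0.144,0.223,0.007,-0.042,-0.499,0.12,-0.144,0.223,0.007,-0.042,-0.499,0.12,-0.144,0.223,0.007,-0.042,-0.499,0.12,-0.144,0.223,0.007,-0.042,-0.499,0.12,-0.144,0.223,0.007,-0.042,-0.499,0.12,-0.144,0.223,0.007,-0.042,-0.499,0.12]}}

```text
time: 7.5
eef_pos: [0.5946, 0.0604, 0.1211]
tool_rot: [-0.017, 0.988, 0.072, 0.136]
ft_force: [0.5, -0.2, -2.5]
grip_width: 0.685
finger_force: 64.3
```

Emit:
{"fn": "drive_tool", "kwargs": {"commands": [-0.144,0.223,0.007,-0.042,-0.499,0.12,-0.144,0.223,0.007,-0.042,-0.499,0.12,-0.144,0.223,0.007,-0.042,-0.499,0.12,-0.144,0.223,0.007,-0.042,-0.499,0.12,-0.144,0.223,0.007,-0.042,-0.499,0.12,-0.144,0.223,0.007,-0.042,-0.499,0.12,-0.144,0.223,0.007,-0.042,-0.499,0.12,-0.144,0.223,0.007,-0.042,-0.499,0.12,0,0,0,0,0,0]}}

```text
time: 8.4
eef_pos: [0.5494, -0.035, 0.1087]
tool_rot: [-0.0, 0.999, 0.039, -0.002]
ft_force: [0.3, 0.4, -1.2]
grip_width: 0.684
finger_force: 64.3
```

```bash
python3 - <<'E'
from h import *
p,R,s=pose();print(p,R.as_matrix().round(3).tolist(),s['joints'])
plan([.5505,-.033,.035],frame(4.5,0)(True),6)
b=shot('top');a=shot('scene')
for k,im in(('t',b),('s',a)):
    W=cloud(im);I=im['pixels'].astype(int);L=(W-p)@R.as_matrix()
    r,g,bb=[I[...,i] for i in range(3)]
    pm=(g-bb>5)&(g>=r)&(g>55)&(abs(L[...,1])<.05)&(abs(L[...,0])<.15)&(abs(L[...,2]+.025)<.03)
    q=L[pm];print(k,len(q),'y',np.percentile(q[:,1],[2,98]).round(4),'x',np.percentile(q[:,0],[1,99]).round(4),'z',np.median(q[:,2]).round(4),np.degrees(np.polyfit(q[:,0],q[:,2],1)[0]).round(1))
E
```

```text
[ 0.5493518  -0.03504496  0.10866531] [[0.997, 0.077, -0.004], [0.077, -0.997, -0.0], [-0.004, -0.0, -1.0]] [-1.56450130e-01  9.37191111e-02  1.75704027e+00 -6.29614749e-04
  1.29431663e+00  1.33722147e+00]
rows 6 [0.005, -0.006, 0.246, -0.001, 0.008, -0.003]
t 236 y [-0.029   0.0284] x [-0.0495 -0.0116] z -0.0266 1.3
s 427 y [-0.0259  0.0329] x [-0.0309  0.0639] z -0.0244 0.2
```

Emit:
{"fn": "drive_tool", "kwargs": {"commands": [0.006,-0.006,0.3,0,0,0,0.006,-0.006,0.3,0,0,0,0.006,-0.006,0.3,0,0,0,0.006,-0.006,0.3,0,0,0,0.006,-0.006,0.3,0,0,0,0,0,0.2,0,0,0,0,0,0.1,0,0,0,0,0,0.06,0,0,0,0,0,0,0,0,0]}}

```text
time: 9.4
eef_pos: [0.5511, -0.0325, 0.0174]
tool_rot: [-0.0, 0.999, 0.039, -0.0]
ft_force: [0.3, -0.2, -0.9]
grip_width: 0.681
finger_force: 64.3
```

Emit:
{"fn": "drive_tool", "kwargs": {"commands": [0,0,0.04,0,0,0,0,0,0.04,0,0,0,0,0,0,0,0,0]}}

```text
time: 9.7
eef_pos: [0.5511, -0.0325, 0.0135]
tool_rot: [-0.0, 0.999, 0.039, -0.0]
ft_force: [0.1, -0.8, -1.2]
grip_width: 0.68
finger_force: 64.3
```

Emit:
{"fn": "drive_tool", "kwargs": {"commands": [0,0,0.04,0,0,0,0,0,0.02,0,0,0,0,0,0,0,0,0]}}

```text
time: 10.0
eef_pos: [0.5508, -0.0324, 0.0102]
tool_rot: [-0.0, 0.999, 0.039, -0.001]
ft_force: [-0.0, -0.5, -1.0]
grip_width: 0.685
finger_force: 64.3
```

Emit:
{"fn": "drive_tool", "kwargs": {"commands": [0,0,0.02,0,0,0,0,0,0,0,0,0]}}

```text
time: 10.2
eef_pos: [0.5511, -0.0324, 0.0099]
tool_rot: [-0.0, 0.999, 0.039, -0.0]
ft_force: [-2.6, 0.3, 3.8]
grip_width: 0.683
finger_force: 64.7
```

Contact. Releasing.

Emit:
{"fn": "drive_tool", "kwargs": {"commands": [0,0,0,0,0,0,0,0,0,0,0,0,0,0,0,0,0,0,0,0,0,0,0,0,0,0,0,0,0,0], "gripper": 1}}

```text
time: 10.7
eef_pos: [0.551, -0.0324, 0.0094]
tool_rot: [-0.0, 0.999, 0.039, -0.0]
ft_force: [-0.2, 0.4, -1.2]
grip_width: 1.004
finger_force: 0.0
```

Emit:
{"fn": "drive_tool", "kwargs": {"commands": [0,0,-0.3,0,0,0,0,0,-0.4,0,0,0,0,0,-0.5,0,0,0,0,0,-0.5,0,0,0,0,0,-0.5,0,0,0,0,0,0,0,0,0]}}

```text
time: 11.3
eef_pos: [0.5542, -0.0329, 0.1253]
tool_rot: [0.001, 0.999, 0.039, 0.004]
ft_force: [1.3, -0.0, 0.1]
grip_width: 1.003
finger_force: 0.0
```

```bash
python3 - <<'E'
from h import *
p,R,s=pose();print(p,s['joints'])
# retreat toward robot with tilt 45 to see panel
plan([.40,-.045,.16],frame(4.5,45)(True),14)
plan([.42,-.045,.16],frame(4.5,35)(True),14)
a=shot('scene');W=cloud(a);I=a['pixels'].astype(int);r,g,bb=[I[...,i] for i in range(3)]
m=(g-bb>5)&(g>=r)&(g>55)&(abs(W[...,2]-.035)<.012)&(abs(W[...,0]-.54)<.12)&(abs(W[...,1]+.035)<.08)
q=W[m];print(len(q),cv2.minAreaRect((q[:,:2]*1000).astype(np.float32)),np.median(q[:,2]))
E
```

```text
[ 0.55424415 -0.03288763  0.12534392] [-1.51623097e-01  7.82166125e-02  1.74131323e+00  1.21098017e-05
  1.31436559e+00  1.34057110e+00]
rows 14 [-0.193, 0.0, -0.129, 0.002, 0.796, 0.001]
rows 14 [-0.173, 0.002, -0.104, 0.002, 0.617, 0.001]
593 ((559.94140625, -36.03561782836914), (113.9977798461914, 62.14561080932617), 1.2233903408050537) 0.03388545991606473
```

```bash
cat > ik.py <<'E'
import numpy as np
from scipy.optimize import least_squares
D=np.array([[.13,1.488,1.523,.5995,.2304],[-.35777,2.29566,.50558,.60235,.12834],[-.19872,2.08342,.55664,.67195,.17158],[.09372,1.75704,1.29432,.55047,.10867],[.07822,1.74132,1.31437,.55522,.12534]])
A=[];b=[]
f=lambda a,q,s:([1,0,np.sin(a),np.sin(q),np.cos(q),np.sin(s)],[0,1,np.cos(a),np.cos(q),-np.sin(q),np.cos(s)])
for a,c,e,r,z in D:
    x,y=f(a,a+c,a+c+e);A+=[x,y];b+=[r,z]
k,res,rk,sv=np.linalg.lstsq(np.array(A),np.array(b),rcond=None)
def ik(r,z,tilt):
    s=np.pi-np.radians(tilt)
    g=lambda v:[np.dot(k,u)-t for u,t in zip(f(v[0],v[0]+v[1],s),(r,z))]
    o=least_squares(g,[-.1,2.0]);a,c=o.x;return np.r_[a,c,s-a-c].round(2),o.cost
if __name__=='__main__':
    print(k.round(3),np.abs(np.array(A)@k-b).max(),sv.round(3))
    for t in(20,30,40,45):
        print(t,'rest',ik(.478+.025*np.sin(np.radians(t)),.0325-.025*np.cos(np.radians(t)),t),'ins',ik(.483+.025*np.sin(np.radians(t)),.092-.02,t),'hov',ik(.47,.15,t))
E
python3 ik.py
```

```text
[0.007 0.314 0.368 0.548 0.059 0.364] 0.00016824950531857397 [4.395 3.176 0.727 0.209 0.132 0.074]
20 rest (array([-0.26,  2.34,  0.71]), np.float64(3.580711631241134e-17)) ins (array([-0.37,  2.29,  0.87]), np.float64(6.126383153095797e-30)) hov (array([-0.56,  2.27,  1.08]), np.float64(9.163674696986867e-23))
30 rest (array([-0.39,  2.5 ,  0.52]), np.float64(3.325938073843696e-30)) ins (array([-0.54,  2.46,  0.7 ]), np.float64(2.3483391202406562e-23)) hov (array([-0.78,  2.45,  0.95]), np.float64(2.0036170004114952e-17))
40 rest (array([-0.5 ,  2.64,  0.3 ]), np.float64(6.079866773437777e-24)) ins (array([-0.69,  2.62,  0.51]), np.float64(4.32598725747499e-19)) hov (array([-1.04,  2.63,  0.85]), np.float64(6.842437157960446e-25))
45 rest (array([-0.53,  2.71,  0.18]), np.float64(1.2948998584989421e-22)) ins (array([-0.76,  2.7 ,  0.42]), np.float64(2.3653369743766875e-17)) hov (array([-1.21,  2.74,  0.82]), np.float64(2.7456358975212426e-20))
```

```bash
python3 - <<'E'
from h import *
from ik import ik
R1=frame(4.5,22)(True);z=R1.as_matrix()[:,2];g=np.array([.4867,-.0375,.0103])
plan(g-.07*z,R1,12)
for p,t in((g-.07*z,22),(g,22),((.4144+.009,-.1966-.001,.0895-.022),22),((.423,-.197,.12),22)): print(ik(np.hypot(p[0],p[1]),p[2],t))
E
```

```text
rows 12 [-0.167, -0.001, 0.051, 0.001, 0.452, 0.0]
(array([-0.53,  2.4 ,  0.89]), np.float64(1.415614525037792e-23))
(array([-0.29,  2.37,  0.68]), np.float64(9.622600644567833e-18))
(array([-0.5 ,  2.4 ,  0.86]), np.float64(1.0811911527693606e-24))
(array([-0.58,  2.35,  0.99]), np.float64(4.441794462924447e-22))
```

Emit:
{"fn": "drive_tool", "kwargs": {"commands": [-0.167,0,0.051,0,0.452,0,-0.167,0,0.051,0,0.452,0,-0.167,0,0.051,0,0.452,0,-0.167,0,0.051,0,0.452,0,-0.167,0,0.051,0,0.452,0,-0.167,0,0.051,0,0.452,0,-0.167,0,0.051,0,0.452,0,-0.167,0,0.051,0,0.452,0,-0.167,0,0.051,0,0.452,0,-0.167,0,0.051,0,0.452,0,-0.167,0,0.051,0,0.452,0,-0.167,0,0.051,0,0.452,0]}}

```text
time: 12.55
eef_pos: [0.4576, -0.0395, 0.0715]
tool_rot: [-0.008, 0.981, 0.039, 0.188]
ft_force: [-0.9, 0.5, 0.2]
grip_width: 1.006
finger_force: 0.0
```

```bash
python3 - <<'E'
from h import *
R1=frame(4.5,22)(True);g=np.array([.4867,-.0375,.0103])
p,R,s=pose();print(p,s['joints']);plan(g,R1,6)
b=shot('top','t3.png');a=shot('scene','s3.png')
A=cv2.imread('pics/s3.png')[150:270,180:340];B=cv2.imread('pics/t3.png')[120:240,220:380]
cv2.imwrite('pics/c3.png',np.hstack([cv2.resize(A,(400,300)),cv2.resize(B,(400,300))]))
for k,im in(('t',b),('s',a)):
    W=cloud(im);I=im['pixels'].astype(int);r,gg,bb=[I[...,i] for i in range(3)]
    m=(gg-bb>5)&(gg>=r)&(gg>55)&(abs(W[...,2]-.035)<.012)&(abs(W[...,0]-.54)<.12)&(abs(W[...,1]+.035)<.08)
    q=W[m];print(k,len(q),cv2.minAreaRect((q[:,:2]*1000).astype(np.float32)),np.median(q[:,2]))
E
```

```text
[ 0.45760818 -0.03953535  0.07147045] [-0.31134667 -0.5260412   2.405498    0.17815205  0.91787178  1.0970595 ]
rows 6 [0.015, 0.001, 0.225, -0.001, 0.014, -0.0]
t 626 ((558.6879272460938, -32.42439651489258), (113.64395904541016, 58.5119743347168), 0.9752217531204224) 0.03685737348476381
s 555 ((559.9625244140625, -35.406070709228516), (116.46582794189453, 62.64111328125), 1.3634241819381714) 0.03403024341876737
```

View pics/c3.png

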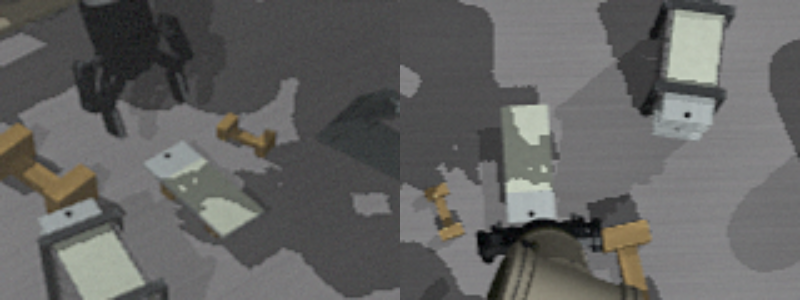

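The panel lies flat and face up on the rest, hole end towards the robot (scene crop (167,155), top crop (530,213)). I need its yaw more exactly before regrasping.

```bash
python3 - <<'E'
from h import *
for k,n in(('t','top'),('s','scene')):
    im=shot(n);W=cloud(im);I=im['pixels'].astype(int);r,g,b=[I[...,i] for i in range(3)]
    for nm,m in(('coat',(g-b>5)&(g>=r)),('all',(W[...,2]>.022))):
        m=m&(g>55)&(abs(W[...,2]-.035)<.011)&(abs(W[...,0]-.555)<.08)&(abs(W[...,1]+.033)<.045)
        q=W[m]
        out=[]
        for x in np.arange(.50,.606,.008):
            y=q[abs(q[:,0]-x)<.005][:,1]
            if len(y)>10: out.append((x,np.percentile(y,3),np.percentile(y,97)))
        o=np.array(out);print(k,nm,len(q),[np.degrees(np.polyfit(o[:,0],o[:,i],1)[0]).round(2) for i in(1,2)],'mid at .538',np.polyval(np.polyfit(o[:,0],(o[:,1]+o[:,2])/2,1),.538).round(4),'xend',np.percentile(W[m][:,0],99).round(4))
E
```

```text
t coat 628 [np.float64(0.49), np.float64(1.73)] mid at .538 -0.033 xend 0.6135
t all 809 [np.float64(1.79), np.float64(1.58)] mid at .538 -0.0342 xend 0.6129
s coat 558 [np.float64(-0.58), np.float64(1.09)] mid at .538 -0.0362 xend 0.6154
s all 772 [np.float64(2.24), np.float64(1.29)] mid at .538 -0.0378 xend 0.6153
```

```bash
python3 - <<'E'
from h import *
R1=frame(1.5,22)(True);plan([.486,-.035,.0103],R1,8)
E
```

```text
rows 8 [0.007, -0.008, 0.17, -0.035, 0.012, 0.086]
```

Emit:
{"fn": "drive_tool", "kwargs": {"commands": [0.007,-0.008,0.17,-0.035,0.012,0.086,0.007,-0.008,0.17,-0.035,0.012,0.086,0.007,-0.008,0.17,-0.035,0.012,0.086,0.007,-0.008,0.17,-0.035,0.012,0.086,0.007,-0.008,0.17,-0.035,0.012,0.086,0.007,-0.008,0.17,-0.035,0.012,0.086,0.007,-0.008,0.17,-0.035,0.012,0.086,0.007,-0.008,0.17,-0.035,0.012,0.086,0,0,0,0,0,0]}}

```text
time: 13.65
eef_pos: [0.4853, -0.0345, 0.0085]
tool_rot: [-0.003, 0.982, 0.013, 0.19]
ft_force: [0.3, -0.6, -0.6]
grip_width: 0.999
finger_force: 0.0
```

Emit:
{"fn": "drive_tool", "kwargs": {"commands": [0,0,0,0,0,0,0,0,0,0,0,0,0,0,0,0,0,0,0,0,0,0,0,0,0,0,0,0,0,0,0,0,0,0,0,0], "gripper": 0.2, "newtons": 20}}

```text
time: 14.25
eef_pos: [0.4863, -0.0351, 0.0106]
tool_rot: [-0.002, 0.981, 0.013, 0.191]
ft_force: [-0.4, -0.9, 1.8]
grip_width: 0.694
finger_force: 21.9
```

Emit:
{"fn": "drive_tool", "kwargs": {"commands": [0,0,0,0,0,0,0,0,0,0,0,0,0,0,0,0,0,0], "gripper": -0.2, "newtons": 90}}

```text
time: 14.55
eef_pos: [0.4867, -0.0351, 0.011]
tool_rot: [-0.002, 0.981, 0.013, 0.192]
ft_force: [-4.3, -0.6, 6.6]
grip_width: 0.676
finger_force: 94.0
```

Emit:
{"fn": "drive_tool", "kwargs": {"commands": [-0.15,0,-0.37,0,0,0,-0.15,0,-0.37,0,0,0,-0.15,0,-0.37,0,0,0,-0.15,0,-0.37,0,0,0,0,0,0,0,0,0]}}

```text
time: 15.05
eef_pos: [0.4311, -0.037, 0.0697]
tool_rot: [-0.002, 0.981, 0.013, 0.193]
ft_force: [0.2, -0.5, -0.6]
grip_width: 0.675
finger_force: 95.9
```

```bash
cat > pan.py <<'E'
from h import *
def look(o,yaw,png=None):
    """panel relative to frame at o with yaw; prints long-axis pitch, yaw, end"""
    for k,n in(('t','top'),('s','scene')):
        im=shot(n,png and k+png);W=cloud(im);I=im['pixels'].astype(int);r,g,b=[I[...,i] for i in range(3)]
        L=(W-o)@Q.from_euler('z',yaw,degrees=True).as_matrix()
        m=(g-b>5)&(g>=r)&(g>55)&(abs(L[...,2])<.02)&(abs(L[...,0])<.1)&(abs(L[...,1])<.045)
        q=L[m]
        if len(q)<60: print(k,'few',len(q));continue
        out=[]
        for x in np.arange(np.percentile(q[:,0],5),np.percentile(q[:,0],95),.006):
            y=q[abs(q[:,0]-x)<.005][:,1]
            if len(y)>10: out.append((x,np.percentile(y,3),np.percentile(y,97)))
        o_=np.array(out)
        print(k,len(q),'pitch',np.degrees(np.polyfit(q[:,0],q[:,2],1)[0]).round(2),'dyaw',[np.degrees(np.polyfit(o_[:,0],o_[:,i],1)[0]).round(2) for i in(1,2)],'mid y',((o_[:,1]+o_[:,2])/2).mean().round(4),'x',np.percentile(q[:,0],[2,98]).round(4),'z',np.median(q[:,2]).round(4))
E
python3 - <<'E'
from pan import *
p,R,s=pose();print(p,s['joints'].round(3))
c=R.as_matrix();g=p-.024*c[:,2]
look(g+np.array([.061,.002,.0]),1.5)
from ik import ik
R1=frame(-10,22)(True);hx=np.array([np.cos(np.radians(10)),-np.sin(np.radians(10)),0])
G=np.array([.5927,-.228,.0895])-hx*(.045+.136); t=G+.024*R1.as_matrix()[:,2]
print('target TCP',t,ik(np.hypot(t[0],t[1]),t[2],22)); plan(t,R1,14)
E
```

```text
[ 0.43113943 -0.03695291  0.06968555] [-0.31  -0.666  2.495  0.153  0.949  1.168]
t 690 pitch -0.14 dyaw [np.float64(-0.03), np.float64(0.61)] mid y -0.0005 x [-0.0325  0.074 ] z 0.0031
s 541 pitch 0.07 dyaw [np.float64(0.49), np.float64(1.21)] mid y -0.0036 x [-0.0304  0.0771] z -0.0005
target TCP [ 0.42330377 -0.19813087  0.06724759] (array([-0.5 ,  2.4 ,  0.86]), np.float64(1.0123996119095818e-24))
rows 14 [0.003, 0.231, 0.003, -0.076, -0.003, 0.191]
```

Panel is held level and aligned. Now to the pre-insertion pose.

Emit:
{"fn": "drive_tool", "kwargs": {"commands": [0.003,0.231,-0.001,-0.076,-0.003,0.191,0.003,0.231,-0.001,-0.076,-0.003,0.191,0.003,0.231,-0.001,-0.076,-0.003,0.191,0.003,0.231,-0.001,-0.076,-0.003,0.191,0.003,0.231,-0.001,-0.076,-0.003,0.191,0.003,0.231,-0.001,-0.076,-0.003,0.191,0.003,0.231,-0.001,-0.076,-0.003,0.191,0.003,0.231,-0.001,-0.076,-0.003,0.191,0.003,0.231,-0.001,-0.076,-0.003,0.191,0.003,0.231,-0.001,-0.076,-0.003,0.191,0.003,0.231,-0.001,-0.076,-0.003,0.191,0.003,0.231,-0.001,-0.076,-0.003,0.191]}}

```text
time: 16.35
eef_pos: [0.4247, -0.1758, 0.0688]
tool_rot: [0.014, 0.979, -0.072, 0.189]
ft_force: [0.2, 0.9, -0.9]
grip_width: 0.674
finger_force: 96.0
```

Emit:
{"fn": "drive_tool", "kwargs": {"commands": [0.003,0.231,-0.001,-0.076,-0.003,0.191,0.003,0.231,-0.001,-0.076,-0.003,0.191,0,0,0,0,0,0,0,0,0,0,0,0]}}

```text
time: 16.75
eef_pos: [0.4214, -0.1978, 0.0688]
tool_rot: [0.016, 0.978, -0.086, 0.189]
ft_force: [-0.1, -0.1, -1.4]
grip_width: 0.678
finger_force: 96.0
```

```bash
python3 - <<'E'
from pan import *
p,R,s=pose();print(p,s['joints'].round(3),s['ft_force'])
c=R.as_matrix();g=p-.024*c[:,2]
hx=np.array([np.cos(np.radians(10)),-np.sin(np.radians(10)),0])
look(g+.061*hx,-10,'4.png')
a=cv2.imread('pics/s4.png')[170:320,140:300];b=cv2.imread('pics/t4.png')[100:250,270:430]
cv2.imwrite('pics/c4.png',np.hstack([cv2.resize(a,(400,375)),cv2.resize(b,(400,375))]))
# rack again: tail of slot 6, both views
for k,n in(('t','top'),('s','scene')):
    im=shot(n);W=cloud(im);L=(W-np.array([.5927,-.228,0]))@Q.from_euler('z',-10,degrees=True).as_matrix()
    z=L[...,2];m=(abs(z-.142)<.006)&(L[...,0]<-.004)&(L[...,0]>-.05)&(abs(L[...,1])<.05)
    q=L[m];print(k,'slot6 tail y',np.percentile(q[:,1],[2,98]).round(4),'x',np.percentile(q[:,0],[1,5]).round(4),'z',np.median(q[:,2]).round(4),len(q))
    m=(z>.147)&(abs(L[...,0]-.008)<.012)&(abs(L[...,1])<.06);q=L[m];print(k,'bar y',np.percentile(q[:,1],[2,98]).round(4),'z',np.median(q[:,2]).round(4),'x',np.percentile(q[:,0],[2,98]).round(4))
E
```

```text
[ 0.42135107 -0.19777348  0.06883163] [-0.698 -0.482  2.383  0.237  0.92   0.934] [-0.11239714 -0.08107053 -1.35593392]
t 700 pitch -0.38 dyaw [np.float64(-0.45), np.float64(1.14)] mid y -0.0 x [-0.0322  0.0752] z 0.0026
s 463 pitch 0.23 dyaw [np.float64(-0.17), np.float64(0.21)] mid y -0.0023 x [-0.0315  0.0597] z -0.0004
t slot6 tail y [-0.028   0.0293] x [-0.0302 -0.0293] z 0.1425 163
t bar y [-0.0391  0.0432] z 0.1528 x [-0.0005  0.018 ]
s slot6 tail y [-0.0306  0.0272] x [-0.0311 -0.0283] z 0.1409 167
s bar y [-0.041   0.0406] z 0.15 x [0.0026 0.0167]
```

View pics/c4.png

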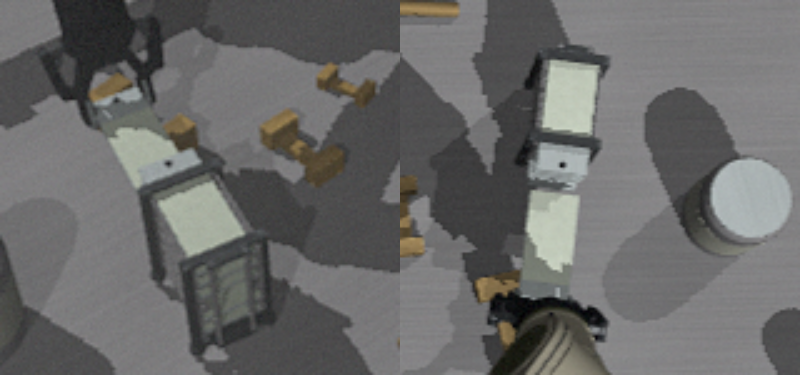

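Panel (top crop (552,240)) is in line with the rack mouth (top crop (560,160)), about 4.5 mm above ledge height and within 1 mm laterally. Inserting.

Emit:
{"fn": "drive_tool", "kwargs": {"commands": [0.186,-0.003,0.075,0,0,0,0.186,-0.003,0.075,0,0,0,0.186,-0.003,0.075,0,0,0,0.186,-0.003,0.075,0,0,0,0.186,-0.003,0.075,0,0,0,0.093,0,0.037,0,0,0,0,0,0,0,0,0]}}

```text
time: 17.65
eef_pos: [0.4764, -0.2062, 0.069]
tool_rot: [0.016, 0.978, -0.085, 0.189]
ft_force: [-0.2, -0.2, -0.7]
grip_width: 0.679
finger_force: 96.0
```

Emit:
{"fn": "drive_tool", "kwargs": {"commands": [0.093,0,0.037,0,0,0,0.093,0,0.037,0,0,0,0.093,0,0.037,0,0,0,0.093,0,0.037,0,0,0,0,0,0,0,0,0]}}

```text
time: 18.15
eef_pos: [0.4963, -0.2101, 0.0692]
tool_rot: [0.016, 0.978, -0.085, 0.189]
ft_force: [0.7, 0.3, -1.0]
grip_width: 0.68
finger_force: 96.0
```

Emit:
{"fn": "drive_tool", "kwargs": {"commands": [0.093,0,0.037,0,0,0,0.093,0,0.037,0,0,0,0.093,0,0.037,0,0,0,0.093,0,0.037,0,0,0,0.093,0,0.037,0,0,0,0.093,0,0.037,0,0,0,0,0,0,0,0,0]}}

```text
time: 18.85
eef_pos: [0.5259, -0.2153, 0.0693]
tool_rot: [0.016, 0.978, -0.085, 0.189]
ft_force: [-0.6, 0.0, -1.1]
grip_width: 0.675
finger_force: 96.0
```

Emit:
{"fn": "drive_tool", "kwargs": {"commands": [0.093,0,0.037,0,0,0,0.093,0,0.037,0,0,0,0.093,0,0.037,0,0,0,0.093,0,0.037,0,0,0,0,0,0,0,0,0]}}

```text
time: 19.35
eef_pos: [0.5457, -0.2188, 0.0694]
tool_rot: [0.016, 0.978, -0.085, 0.189]
ft_force: [-0.7, -0.7, -1.3]
grip_width: 0.677
finger_force: 96.0
```

```bash
python3 - <<'E'
from pan import *
p,R,s=pose();c=R.as_matrix();g=p-.024*c[:,2]
M=Q.from_euler('z',-10,degrees=True).as_matrix();o=np.array([.5927,-.228,0])
print('g in mouth',((g-o)@M).round(4),s['ft_force'])
for k,n in(('t','top'),('s','scene')):
    im=shot(n,k+'5.png');L=(cloud(im)-o)@M
    for nm,z0 in(('ours',.092),('slot6',.142)):
        m=(abs(L[...,2]-z0)<.008)&(L[...,0]<-.004)&(L[...,0]>-.12)&(abs(L[...,1])<.025)
        q=L[m];print(k,nm,len(q),'x',np.percentile(q[:,0],[1,5,95]).round(4) if len(q) else '', 'z',np.median(q[:,2]).round(4))
a=cv2.imread('pics/s5.png')[170:320,140:300];b=cv2.imread('pics/t5.png')[100:250,270:430]
cv2.imwrite('pics/c5.png',np.hstack([cv2.resize(a,(400,375)),cv2.resize(b,(400,375))]))
E
```

```text
g in mouth [-0.0569  0.0009  0.0916] [-0.72801472 -0.69493816 -1.2551879 ]
t ours 64 x [-0.0465 -0.0441 -0.0288] z 0.0941
t slot6 147 x [-0.0301 -0.0294 -0.005 ] z 0.1431
s ours 5 x [-0.0657 -0.0652 -0.0563] z 0.0927
s slot6 214 x [-0.0713 -0.068  -0.0081] z 0.1417
```

Emit:
{"fn": "drive_tool", "kwargs": {"commands": [0.05,0,0.02,0,0,0,0.05,0,0.02,0,0,0,-0.0112,0,0.028,0,0,0,-0.0112,0,0.028,0,0,0,0,0,0,0,0,0]}}

```text
time: 19.95
eef_pos: [0.5499, -0.2194, 0.0656]
tool_rot: [0.016, 0.978, -0.086, 0.189]
ft_force: [0.0, -0.8, -0.4]
grip_width: 0.675
finger_force: 96.0
```

Emit:
{"fn": "drive_tool", "kwargs": {"commands": [-0.0075,0,0.0186,0,0,0,-0.0038,0,0.0093,0,0,0,0,0,0,0,0,0]}}

```text
time: 20.25
eef_pos: [0.5503, -0.2195, 0.0646]
tool_rot: [0.016, 0.978, -0.085, 0.189]
ft_force: [-0.7, -0.5, -1.1]
grip_width: 0.677
finger_force: 95.9
```

Emit:
{"fn": "drive_tool", "kwargs": {"commands": [-0.0038,0,0.0093,0,0,0,-0.0038,0,0.0093,0,0,0,0,0,0,0,0,0]}}

```text
time: 20.55
eef_pos: [0.5504, -0.2197, 0.0639]
tool_rot: [0.016, 0.978, -0.085, 0.189]
ft_force: [-1.2, 0.2, 1.6]
grip_width: 0.678
finger_force: 95.9
```

Emit:
{"fn": "drive_tool", "kwargs": {"commands": [-0.0038,0,0.0093,0,0,0,0,0,0,0,0,0]}}

```text
time: 20.75
eef_pos: [0.5505, -0.2196, 0.0634]
tool_rot: [0.016, 0.978, -0.085, 0.189]
ft_force: [-2.5, 0.9, 2.1]
grip_width: 0.674
finger_force: 95.8
```

Emit:
{"fn": "drive_tool", "kwargs": {"commands": [0,0,0,0,0,0,0,0,0,0,0,0,0,0,0,0,0,0,0,0,0,0,0,0,0,0,0,0,0,0], "gripper": 1}}

```text
time: 21.25
eef_pos: [0.5502, -0.2195, 0.063]
tool_rot: [0.016, 0.978, -0.085, 0.189]
ft_force: [-0.9, -0.0, -0.2]
grip_width: 1.005
finger_force: 0.0
```

Emit:
{"fn": "drive_tool", "kwargs": {"commands": [-0.186,0,-0.075,0,0,0,-0.186,0,-0.075,0,0,0,-0.186,0,-0.075,0,0,0,-0.186,0,-0.075,0,0,0,-0.186,0,-0.075,0,0,0,-0.186,0,-0.075,0,0,0,-0.186,0,-0.075,0,0,0,0,0,0,0,0,0]}}

```text
time: 22.05
eef_pos: [0.4798, -0.2071, 0.0629]
tool_rot: [0.016, 0.978, -0.086, 0.189]
ft_force: [0.1, 0.6, -0.7]
grip_width: 1.0
finger_force: 0.0
```

Emit:
{"fn": "drive_tool", "kwargs": {"commands": [0,0,0,0,0,0,0,0,0,0,0,0,0,0,0,0,0,0,0,0,0,0,0,0,0,0,0,0,0,0,0,0,0,0,0,0,0,0,0,0,0,0,0,0,0,0,0,0], "gripper": -1, "newtons": 40}}

```text
time: 22.85
eef_pos: [0.4811, -0.2074, 0.0632]
tool_rot: [0.016, 0.978, -0.085, 0.189]
ft_force: [0.7, 0.8, 0.2]
grip_width: -0.001
finger_force: 0.0
```

```bash
python3 - <<'E'
from pan import *
p,R,s=pose()
M=Q.from_euler('z',-10,degrees=True).as_matrix();o=np.array([.5927,-.228,0])
print(p,s['joints'].round(2),'tcp in mouth',((p-o)@M).round(4),s['ft_force'],s['grip_width'])
for k,n in(('t','top'),('s','scene')):
    im=shot(n,k+'6.png');L=(cloud(im)-o)@M
    for nm,z0 in(('ours',.089),('slot6',.142)):
        m=(abs(L[...,2]-z0)<.008)&(L[...,0]<-.004)&(L[...,0]>-.09)&(abs(L[...,1])<.025)
        q=L[m];print(k,nm,len(q),'x',np.percentile(q[:,0],[1,5,95]).round(4) if len(q) else '', 'z',np.median(q[:,2]).round(4))
a=cv2.imread('pics/s6.png')[170:320,140:300];b=cv2.imread('pics/t6.png')[100:250,270:430]
cv2.imwrite('pics/c6.png',np.hstack([cv2.resize(a,(400,375)),cv2.resize(b,(400,375))]))
E
```

```text
[ 0.4811157  -0.20735569  0.06316841] [-0.62 -0.26  2.23  0.22  0.83  1.01] tcp in mouth [-0.1135  0.001   0.0632] [0.69024552 0.84217313 0.17604708] -0.0009826275110053164
t ours 194 x [-0.0644 -0.0631 -0.029 ] z 0.0891
t slot6 144 x [-0.031  -0.0293 -0.0056] z 0.1433
s ours 3 x [-0.0621 -0.0618 -0.058 ] z 0.0881
s slot6 142 x [-0.0308 -0.0284 -0.0071] z 0.1409
```

View pics/c6.png

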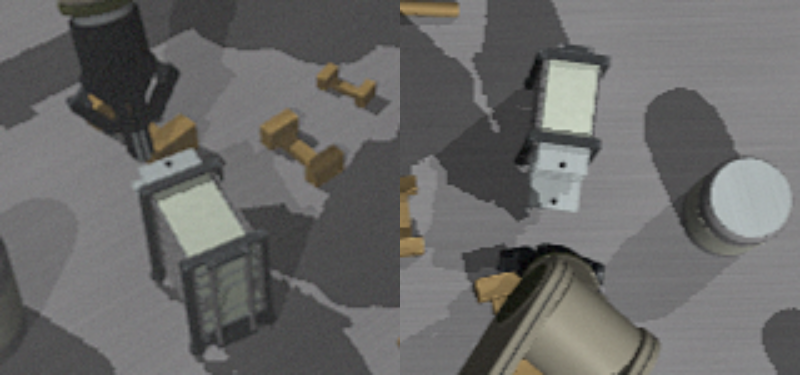

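Panel is seated on its ledges, level, with the tail at -64 mm from the mouth (hole at top crop (554,202)). Next I'll push it home with the shut fingertips.

```bash
python3 - <<'E'
from h import *
from ik import ik
M=Q.from_euler('z',-10,degrees=True).as_matrix();o=np.array([.5927,-.228,0])
t=o+M@np.array([-.088,.001,.079]);print(t,ik(np.hypot(t[0],t[1]),t[2],38))
plan(t,frame(-10,38)(True),9)
print('fwd axis in tool',(frame(-10,38)(True).inv().apply(M[:,0])).round(3))
E
```

```text
[ 0.50621057 -0.21173415  0.079     ] (array([-0.44,  2.44,  0.48]), np.float64(1.3005444765547403e-26))
rows 9 [0.067, -0.0, -0.003, -0.001, 0.448, -0.0]
fwd axis in tool [ 0.788 -0.     0.616]
```

Emit:
{"fn": "drive_tool", "kwargs": {"commands": [0.067,0,-0.003,0,0.448,0,0.067,0,-0.003,0,0.448,0,0.067,0,-0.003,0,0.448,0,0.067,0,-0.003,0,0.448,0,0.067,0,-0.003,0,0.448,0,0.067,0,-0.003,0,0.448,0,0.067,0,-0.003,0,0.448,0,0.067,0,-0.003,0,0.448,0,0.067,0,-0.003,0,0.448,0,0,0,0,0,0,0]}}

```text
time: 23.95
eef_pos: [0.5057, -0.2117, 0.0783]
tool_rot: [0.028, 0.942, -0.083, 0.325]
ft_force: [-0.1, -0.7, -0.3]
grip_width: -0.002
finger_force: 0.0
```

Emit:
{"fn": "drive_tool", "kwargs": {"commands": [0.079,0,0.062,0,0,0,0.079,0,0.062,0,0,0,0.079,0,0.062,0,0,0,0.079,0,0.062,0,0,0,0,0,0,0,0,0]}}

```text
time: 24.45
eef_pos: [0.5269, -0.2154, 0.0791]
tool_rot: [0.028, 0.942, -0.082, 0.324]
ft_force: [0.3, 0.7, 0.2]
grip_width: 0.002
finger_force: 0.0
```

```bash
cat > chk.py <<'E'
from pan import *
p,R,s=pose()
M=Q.from_euler('z',-10,degrees=True).as_matrix();o=np.array([.5927,-.228,0])
print(s['joints'].round(2),'tcp in mouth',((p-o)@M).round(4),s['ft_force'].round(1),s['time'])
for k,n in(('t','top'),('s','scene')):
    im=shot(n,k+'7.png');L=(cloud(im)-o)@M
    for nm,z0 in(('ours',.089),('slot6',.142)):
        m=(abs(L[...,2]-z0)<.006)&(L[...,0]<-.004)&(L[...,0]>-.09)&(abs(abs(L[...,1])-.023)<.006)
        q=L[m];print(k,nm,len(q),'x',np.percentile(q[:,0],[2,5,95]).round(4) if len(q) else '', 'z',np.median(q[:,2]).round(4))
E
python3 chk.py
```

```text
[-0.67 -0.33  2.36  0.56  0.58  0.68] tcp in mouth [-0.067   0.001   0.0791] [0.3 0.7 0.2] 24.45
t ours 77 x [-0.0582 -0.058  -0.0297] z 0.089
t slot6 67 x [-0.0295 -0.0287 -0.0048] z 0.1434
s ours 3 x [-0.0573 -0.0573 -0.0545] z 0.0875
s slot6 66 x [-0.0287 -0.0278 -0.0076] z 0.141
```

Emit:
{"fn": "drive_tool", "kwargs": {"commands": [0.079,0,0.062,0,0,0,0.079,0,0.062,0,0,0,0.079,0,0.062,0,0,0,0.079,0,0.062,0,0,0,0,0,0,0,0,0]}}

```text
time: 25.05
eef_pos: [0.5466, -0.219, 0.0792]
tool_rot: [0.028, 0.942, -0.082, 0.325]
ft_force: [0.7, 0.6, -0.1]
grip_width: 0.002
finger_force: 0.0
```

Emit:
{"fn": "drive_tool", "kwargs": {"commands": [0.04,0,0.031,0,0,0,0.04,0,0.031,0,0,0,0,0,0,0,0,0]}}

```text
time: 25.35
eef_pos: [0.5511, -0.2197, 0.079]
tool_rot: [0.028, 0.942, -0.082, 0.324]
ft_force: [0.8, 0.3, 0.1]
grip_width: 0.001
finger_force: 0.0
```

```bash
python3 chk.py
```

```text
[-0.64 -0.25  2.3   0.55  0.55  0.71] tcp in mouth [-0.0424  0.0009  0.079 ] [0.8 0.3 0.1] 25.35
t ours 20 x [-0.0359 -0.0358 -0.028 ] z 0.0882
t slot6 70 x [-0.0303 -0.029  -0.0052] z 0.1437
s ours 0 x  z nan
s slot6 84 x [-0.0874 -0.0841 -0.0068] z 0.1412
  return _methods._mean(a, axis=axis, dtype=dtype,
  ret = ret.dtype.type(ret / rcount)
```

About 4 mm left. I'll push in 1 mm steps until the stop is felt.

Emit:
{"fn": "drive_tool", "kwargs": {"commands": [0.016,0,0.0123,0,0,0,0.016,0,0.0123,0,0,0,0.016,0,0.0123,0,0,0,0,0,0,0,0,0]}}

```text
time: 25.85
eef_pos: [0.554, -0.2202, 0.0789]
tool_rot: [0.028, 0.942, -0.082, 0.324]
ft_force: [-0.2, -0.4, 0.5]
grip_width: 0.001
finger_force: 0.0
```

Emit:
{"fn": "drive_tool", "kwargs": {"commands": [0.016,0,0.0123,0,0,0,0,0,0,0,0,0]}}

```text
time: 26.05
eef_pos: [0.555, -0.2204, 0.079]
tool_rot: [0.028, 0.942, -0.082, 0.324]
ft_force: [-0.4, 0.2, 0.0]
grip_width: -0.001
finger_force: 0.0
```

Emit:
{"fn": "drive_tool", "kwargs": {"commands": [0.016,0,0.0123,0,0,0,0,0,0,0,0,0]}}

```text
time: 26.25
eef_pos: [0.556, -0.2206, 0.079]
tool_rot: [0.028, 0.942, -0.082, 0.324]
ft_force: [-0.0, 0.1, 0.2]
grip_width: -0.0
finger_force: 0.0
```

Emit:
{"fn": "drive_tool", "kwargs": {"commands": [0.016,0,0.0123,0,0,0,0,0,0,0,0,0]}}

```text
time: 26.45
eef_pos: [0.5568, -0.2207, 0.0789]
tool_rot: [0.028, 0.942, -0.082, 0.324]
ft_force: [-4.0, 0.2, 2.3]
grip_width: -0.001
finger_force: 1.8
```

Emit:
{"fn": "drive_tool", "kwargs": {"commands": [0.016,0,0.0123,0,0,0,0,0,0,0,0,0]}}

```text
time: 26.65
eef_pos: [0.5573, -0.2207, 0.0787]
tool_rot: [0.028, 0.942, -0.082, 0.324]
ft_force: [-17.7, 3.1, 10.9]
grip_width: -0.002
finger_force: 8.9
```

Firm stop (about 20 N), so it is home. Backing off and checking.

Emit:
{"fn": "drive_tool", "kwargs": {"commands": [-0.05,0,-0.039,0,0,0,-0.15,0,-0.12,0,0,0,-0.24,0,-0.186,0,0,0,-0.24,0,-0.186,0,0,0,-0.24,0,-0.186,0,0,0,-0.24,0,-0.186,0,0,0,0,0,-0.5,0,0,0,0,0,-0.5,0,0,0,0,0,-0.5,0,0,0,0,0,0,0,0,0]}}

```text
time: 27.65
eef_pos: [0.4502, -0.2087, 0.1465]
tool_rot: [0.028, 0.943, -0.081, 0.322]
ft_force: [0.4, -0.6, 0.4]
grip_width: 0.0
finger_force: 0.0
```

```bash
python3 chk.py 2>/dev/null
python3 - <<'E'
import cv2,numpy as np
a=cv2.imread('pics/s7.png')[190:320,170:300];b=cv2.imread('pics/t7.png')[110:190,300:380]
cv2.imwrite('pics/c7.png',np.hstack([cv2.resize(a,(400,400)),cv2.resize(b,(400,400))]))
E
```

```text
[-0.82 -0.76  2.49  0.48  0.91  0.72] tcp in mouth [-0.1437 -0.0057  0.1465] [ 0.4 -0.6  0.4] 27.65
t ours 5 x [-0.0295 -0.0295 -0.0284] z 0.0876
t slot6 61 x [-0.0295 -0.0279 -0.0049] z 0.1425
s ours 0 x  z nan
s slot6 67 x [-0.0291 -0.0277 -0.0063] z 0.1412
```

View pics/c7.png

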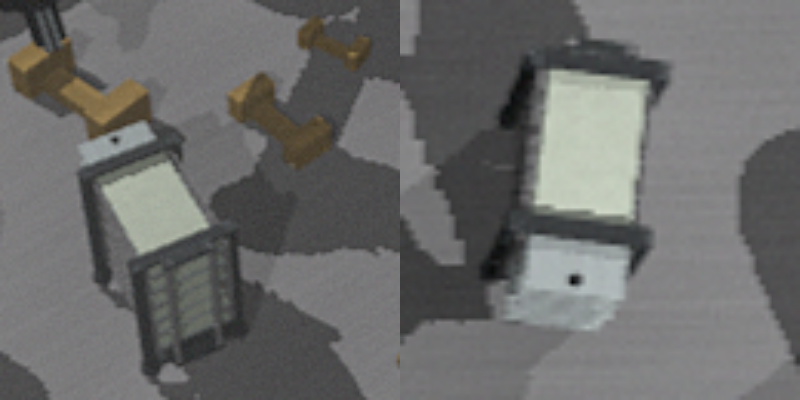

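The tail is flush with the tails above and below (top crop (555,320)), and the rear shows all six panels (scene crop (195,300)). The robot is clear, so I'm handing in.

```bash
python3 -c "
from workcell import arm
print(arm.hand_in())"
```

```text
the job is handed in; nothing more can be done
None
```

The sprayed panel was laid face up on the middle rest, taken again by its tail, and pushed face up into the third slot until it met the stop; the cameras show its tail flush with the panel tails they could see, and the job was handed in at about 28 s of the 64 s allowed with the arm clear (no verdict was returned).

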